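# Load the lowering fixture and hold it at the third click

## Task

Set the moulded housing, open side down, over the narrow raised post of the lowering fixture so that it sits fully home and level and let go of it; then press the fixture's black paddle down past its first and second clicks to the third, and finish while still holding the paddle down at the third click against its return spring, not down on the bottom stop. Leave the other things on the desk where they are.

Things in the scene. Friction and masses are not known exactly. Their poses are not given: they have to be found in the camera images.
- housing: the part: grey-beige moulded housing half, a plain open-bottomed box shell 42 (own x) x 62 (own y) x 24 mm (z), walls and roof 2 mm, inside 38 x 58 mm and 22 mm deep, about 35 g; lies open side down on the paper sheets (7 mm above the desk) on the right. Origin: centre of its underside, z up. Grasp across the 42 mm side from above; a half turn makes no difference
- fixture: lowering fixture, left of the low cream instrument, fixed to the desk: grey enclosure 100 (own x) x 200 mm (own y), flat top 55 mm above the desk. Origin: centre of its underside; the post stands 48 mm toward +y inside a low black frame (opening 60 x 80 mm, rim 67 mm above the desk), the paddle and its guide tower 68 mm toward -y; z up
- tower_top (a point): top centre of the aluminium guide tower behind the paddle (34 x 42 mm, 136 mm above the desk, 33 mm toward the fixture's +x; its front face is 17 mm in front of this point). On its front a dark line at the pointer's rest level and, 15, 30 and 45 mm below, lines with one, two and three dots for the three clicks
- post_top (a point): centre of the top face of the upright aluminium post, 125 mm above the desk at rest; the post is 28 (fixture x) x 46 mm (fixture y), goes down with the paddle, axes as the fixture's. A fully seated housing has its roof lying on the post, its underside 22 mm below this point and its long side along the fixture's y
- paddle_top (a point): centre of the upper face of the black ribbed press paddle, 125 mm above the desk at rest, the place to press straight down with closed fingertips: 46 (fixture x) x 32 x 10 mm thick, 22 mm toward -x and 68 mm toward -y from the fixture's origin, rigidly joined to the post. A thin steel pointer bar at its mid-thickness reaches across the tower's front
- carriage (a joint): how far post and paddle together are pressed down, m: 0 at rest (up), clicks at 0.015, 0.030 and 0.045, bottom stop at 0.056. A spring pushes it back up with about 6 N at rest and 12 N at the third click, the clicks add or take 2 to 3 N; they never hold it: let go, it springs back up
- steel_block: bystander: plain steel block 30x50x25 mm; origin: centre of its underside
- bushing: bystander: grey turned bushing, 30 mm across and high; origin: centre of its underside
- oil_can: bystander: small dark oil can with a thin bent spout, 70x111x158 mm; origin: centre of its underside
Things that resemble listed ones, but are neither listed nor needed, are in the scene too. Leave any turquoise look-alike of the housing alone.

How it is judged:
By the outcome, as a careful person would: the job done as asked, in the order asked, and still so for the second after the job is handed in, while the arm keeps its last pose, push and grip.
It also fails if it takes over 59 s, if anything falls off the work surface, if the arm or the gripper's body presses on something with over 40 N, if the wrist force passes 120 N, or if a joint passes its speed limit or range.

## Robot

A 7-joint arm with a two-finger parallel gripper is mounted at the origin on a cart in front of the work surface, level with it; the furniture and walls round the work are solid. World frame = base frame: x ahead of the robot, y to its left, z up, the work surface at z = 0. Lengths are in m, angles in rad, forces in N, time in s.
With the tool pointing down it reaches from about 0.35 to 0.9 m from the base axis. Payload 8.1 kg.
Tool frame: the origin (TCP) lies midway between the tips of the shut fingers; the grasp point (between the pads) lies 19 mm behind it (r.pinch_z is the z of the grasp point in the tool frame, in m); z points along the fingers, y is the direction in which the jaws open and shut (so a half turn about z gives the same grasp; the last joint's range is limited). The gripper opens to 85 mm and grips with 20 to 120 N. Pads are 22 mm wide; open, the fingers measure 114 mm over their backs; the gripper's body (76 mm by 85 mm) begins 54 mm behind the grasp point. The pads swing forward as they close: fully open they stand 13 mm farther back than shut.
Start: joints at [-1.38, 0.434, 0.025, 1.573, -0.012, 1.134, -0.075], TCP at [0.181, 0.598, 0.231] pointing down, gripper open.
Joint ranges: [-2.62, 2.62], [-0.44, 2.09], [-1.27, 1.32], [0.08, 2.57], [-1.32, 4.46], [0.12, 2], [-2.74, 2.74]. Speed limits (rad/s): [2.22, 2.22, 3.01, 3.01, 3.14, 3.14, 3.14].

## Interface

Orientations are given as a unit quaternion [w, x, y, z].
In Python, from cell import get_obs, vision, r gives the robot as it stands.
- The arm moves only by the tool apply_moves, never from a script. Its argument "commands" is a list of rows, each a list of 7 numbers: the opening, from 0 (shut) to 1 (fully open), then the shift along the world's x, y, z in cm, then the turn, a rotation vector about the world's x, y, z in degrees. A call has exactly 5 rows; each row is the pose to reach, as a shift and turn from the pose commanded when the call began; what a row does not reach only later rows make up. A row lasts 1/10 s, in which the tool goes at most 50 mm and 8.59 degrees, less where a joint would pass 70% of its speed; a pose out of reach is approached as far as the arm can. A call with a gripper value outside its range is refused whole. The fingers move at their own pace and stop on an object; the grip force is fixed at half the most. Time passes only in rows, so rows that repeat a pose let the fingers close, or fill a call up. It gives the time, the measured TCP pose, the force and the opening at its end, in the units of the state.
- get_obs(): the state, without advancing time (a new reading comes with each control period).
- vision.camera(name): name is "scene" or "side" or "wrist"; returns the picture (384x512x3 uint8, red, green, blue); there is no depth.
- vision.camera_info(name): a dict with "fx", "fy", "cx", "cy" (pixels), "k1" (the pictures are not rectified: a ray, as slopes to the right and down, at radius r is drawn at 1 + k1 r^2 times it, then the intrinsics apply), "extrinsics" (4x4, takes a point from camera to world coordinates). Camera axes: x right, y down, z forward; pixel columns grow to the right and rows downward; lengths in m; the calibration is good to about 2 mm. A picture is of the moment at which its call begins: read the wrist's pose just before it. camera_info takes no time and is no camera call; for the wrist camera it gives the pose at the moment of the call.
- r.hand_in(): hands the job in, once; it reports no verdict.
The state is a dict: "time": time; "q": joint angles; "joint_velocities": joint speeds; "joint_torque": joint torques, N m; "ee_pos": TCP position; "eef_rot": TCP orientation; "wrist_force": force on the tool from outside, world axes, zero at the start; "wrist_torque": the same for the moment, N m; "width": finger opening in m.
Only numpy, scipy, OpenCV 4.12 (cv2) and the standard library are available. Lean on these libraries where they do the work, as an engineer would, in place of code of your own. Each camera call takes 0.05 s, during which the arm holds its last target. There are 200 camera calls.

## Working session

There is one attempt and no reset: what is moved stays moved. The work goes in short steps, Python scripts to look and compute and a tool call to move; the robot and the scene stay as the last step left them, time stands still between calls to the robot, and variables do not carry over. Pictures are saved under pics/ and viewed, about 8 in all and at most 12, crops included, and the job is handed in when it is done.

Besides the shell and the picture viewer there is one more tool, called after "Emit:" as a command line: name --pt "numbers of a row" for each row, then --argument value for the rest. apply_moves: Moves the arm, as the interface text tells. Its arguments: {"type":"object","properties":{"commands":{"type":"array"}},"required":["commands"]}

```bash
mkdir -p pics; ls; cat > h.py <<'E'
import numpy as np, cv2
from cell import get_obs, vision, r
def info(n): return vision.camera_info(n)
def snap(n,f):
    ci=info(n); im=np.array(vision.camera(n)); cv2.imwrite(f'pics/{f}.png',im[:,:,::-1]); return im,ci
def ray(ci,u,v):
    x,y=(u-ci['cx'])/ci['fx'],(v-ci['cy'])/ci['fy']; a,b=x,y
    for _ in range(20):
        k=1+ci['k1']*(a*a+b*b); a,b=x/k,y/k
    T=np.array(ci['extrinsics']); return T[:3,3],T[:3,:3]@np.array([a,b,1])
def onz(ci,u,v,z):
    o,d=ray(ci,u,v); return o+d*(z-o[2])/d[2]
def proj(ci,p):
    T=np.array(ci['extrinsics']); c=T[:3,:3].T@(np.array(p)-T[:3,3]); a,b=c[0]/c[2],c[1]/c[2]; k=1+ci['k1']*(a*a+b*b)
    return ci['fx']*a*k+ci['cx'],ci['fy']*b*k+ci['cy']
def two(c1,p1,c2,p2):
    o1,d1=ray(c1,*p1);o2,d2=ray(c2,*p2)
    s=np.linalg.lstsq(np.c_[d1,-d2],o2-o1,rcond=None)[0]
    a=o1+s[0]*d1;b=o2+s[1]*d2; return (a+b)/2,np.linalg.norm(a-b)
E
python3 - <<'E'
from h import *
o=get_obs(); print({k:np.round(v,4) for k,v in o.items()}, r.pinch_z)
ims=[]
for n in ('scene','side','wrist'):
    im,ci=snap(n,n+'0'); print(n,{k:np.round(v,3).tolist() for k,v in ci.items()}); ims.append(im)
cv2.imwrite('pics/both.png',cv2.resize(np.vstack(ims[:2]),None,fx=.78,fy=.78)[:,:,::-1])
E
```

```text
pics
{'time': np.float64(0.0), 'q': array([-1.3796,  0.4352,  0.025 ,  1.5741, -0.0116,  1.134 , -0.0751]), 'joint_velocities': array([ 0.0015,  0.    ,  0.0014, -0.0002,  0.0039, -0.0005,  0.0007]), 'joint_torque': array([-4.00000e-04, -6.70469e+01,  1.02510e+00, -3.16210e+01,
        1.57000e-02,  1.24000e-02,  0.00000e+00]), 'ee_pos': array([0.1809, 0.5977, 0.2305]), 'eef_rot': array([-0.000e+00,  1.464e-01,  9.892e-01, -8.000e-04]), 'wrist_force': array([ 0.5832,  0.4255, -0.1115]), 'wrist_torque': array([-0.0461, -0.0007,  0.0213]), 'width': np.float64(0.0855)} -0.0187
scene {'fx': 363.61, 'fy': 363.61, 'cx': 258.287, 'cy': 185.25, 'k1': -0.062, 'extrinsics': [[0.416, -0.598, 0.685, -0.172], [-0.909, -0.284, 0.304, -0.316], [0.012, -0.749, -0.662, 0.828], [0.0, 0.0, 0.0, 1.0]]}
side {'fx': 348.183, 'fy': 348.183, 'cx': 248.157, 'cy': 192.084, 'k1': -0.05, 'extrinsics': [[0.975, -0.085, 0.204, 0.348], [-0.221, -0.355, 0.908, -0.925], [-0.005, -0.931, -0.365, 0.496], [0.0, 0.0, 0.0, 1.0]]}
wrist {'fx': 271.659, 'fy': 271.659, 'cx': 255.414, 'cy': 191.52, 'k1': -0.066, 'extrinsics': [[0.289, 0.91, 0.298, 0.103], [0.957, -0.274, -0.092, 0.62], [-0.002, 0.312, -0.95, 0.372], [0.0, 0.0, 0.0, 1.0]]}
```

View pics/scene0.png

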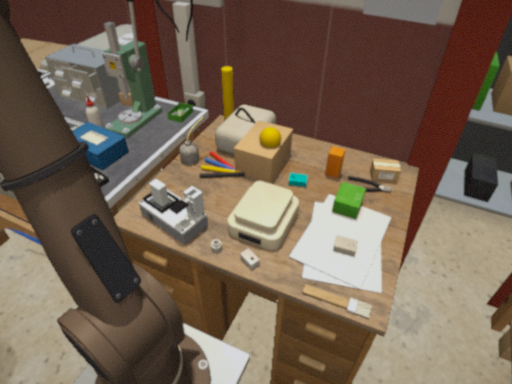

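View pics/side0.png

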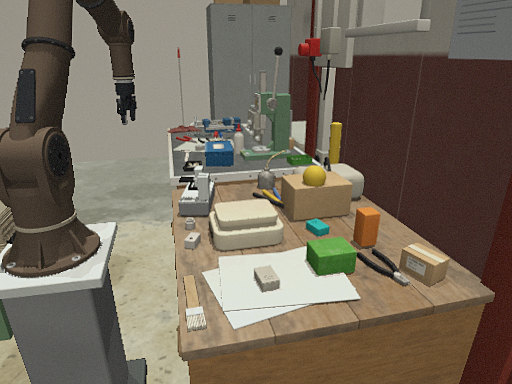

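Scene: candidates for the housing are the grey-beige box on the paper (scene 345,244 / side 266,277), the turquoise look-alike (298,180), the steel block or small grey box (250,258), and the bushing (216,245). I choose the one on the paper. The fixture is at about (173,213), left of the cream instrument (264,213). Next, one close crop montage.

```bash
python3 - <<'E'
from h import *
s=cv2.imread('pics/scene0.png');d=cv2.imread('pics/side0.png')
def c(im,u,v,w,h,f): return cv2.resize(im[v:v+h,u:u+w],(w*f,h*f),interpolation=cv2.INTER_CUBIC)
a=c(s,130,165,100,75,4);b=c(s,320,225,50,75,4);b2=c(s,235,240,50,75,4)
e=c(d,170,160,60,75,4);f=c(d,240,255,70,75,4);g=c(d,165,210,70,75,4)
cv2.imwrite('pics/m1.png',np.vstack([np.hstack([a,b,b2]),np.hstack([e,f,g])]))
ci,cs=info('scene'),info('side')
print('housing',onz(ci,345,241,.031),onz(cs,266,274,.031)); print('block?',onz(ci,250,257,.02)); print('bush',onz(ci,216,243,.03),'turq',onz(ci,298,180,.02))
E
```

```text
housing [ 0.54012173 -0.27194824  0.031     ] [ 0.53445221 -0.27918923  0.031     ]
block? [ 0.38305202 -0.04772958  0.02      ]
bush [0.37946334 0.05639931 0.03      ] turq [ 0.74652343 -0.05596824  0.02      ]
```

View pics/m1.png

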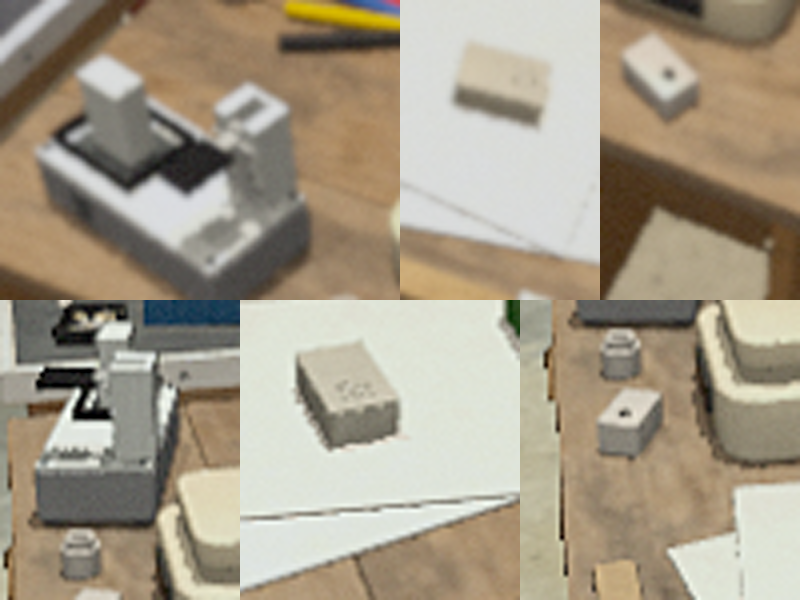

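```bash
python3 - <<'E'
from h import *
ci,cs=info('scene'),info('side')
for n,u,v,z in [('post',112,77,.125),('paddle',197,163,.125),('tower',252,103,.136)]:
    print(n,onz(ci,130+u/4,165+v/4,z))
print('side post',onz(cs,170+113/4,160+33/4,.125),'tower',onz(cs,170+135/4,160+60/4,.136),'paddle',onz(cs,170+62/4,160+77/4,.125))
print('corners scene')
for u,v in [(67,42),(152,62),(141,108),(53,88)]: print(onz(ci,320+u/4,225+v/4,.031))
print('corners side')
for u,v in [(55,48),(120,40),(160,95),(90,118)]: print(onz(cs,240+u/4,255+v/4,.031))
from scipy.spatial.transform import Rotation as R
o=get_obs(); q=o['eef_rot']; print(R.from_quat([*q[1:],q[0]]).as_matrix().round(3))
E
```

```text
post [0.43322794 0.27451062 0.125     ]
paddle [0.38491344 0.16785352 0.125     ]
tower [0.44336623 0.15898594 0.136     ]
side post [0.43488035 0.26432803 0.125     ] tower [0.44311274 0.15157627 0.136     ] paddle [0.38388461 0.15542764 0.125     ]
corners scene
[ 0.55017202 -0.2449254   0.031     ]
[ 0.55763851 -0.30548734  0.031     ]
[ 0.51347685 -0.30802936  0.031     ]
[ 0.50488392 -0.2473925   0.031     ]
corners side
[ 0.51387015 -0.24509664  0.031     ]
[ 0.55360561 -0.2457913   0.031     ]
[ 0.56007455 -0.30408962  0.031     ]
[ 0.51646774 -0.31548393  0.031     ]
[[-0.957  0.29  -0.   ]
 [ 0.29   0.957 -0.001]
 [-0.    -0.001 -1.   ]]
```

Emit:
apply_moves --pt "1 2.2 -4 0.8 0 0 -8.4" --pt "1 4.4 -8 1.6 0 0 -16.8" --pt "1 6.6 -12 2.4 0 0 -25.2" --pt "1 8.8 -16 3.2 0 0 -33.6" --pt "1 11 -20 4 0 0 -42"

```text
time: 0.65
ee_pos: [0.2916, 0.3964, 0.2715]
eef_rot: [-0.0, 0.494, 0.87, -0.0]
wrist_force: [1.8, 0.6, -0.3]
width: 0.0855
```

Emit:
apply_moves --pt "1 2.2 -4 0.8 0 0 -8.4" --pt "1 4.4 -8 1.6 0 0 -16.8" --pt "1 6.6 -12 2.4 0 0 -25.2" --pt "1 8.8 -16 3.2 0 0 -33.6" --pt "1 11 -20 4 0 0 -42"

```text
time: 1.15
ee_pos: [0.4014, 0.1964, 0.3117]
eef_rot: [-0.0, 0.773, 0.635, 0.0]
wrist_force: [1.2, 1.1, -0.8]
width: 0.0852
```

```bash
python3 - <<'E'
from h import *
im,ci=snap('wrist','w1'); o=get_obs(); print(o['time'],o['ee_pos'],o['eef_rot'],o['q'].round(2))
np.save('w1.npy',ci['extrinsics'])
for n,p in dict(post=(.434,.27,.125),pad=(.384,.162,.125),tow=(.443,.155,.136)).items(): print(n,proj(ci,p))
E
```

```text
1.2 [0.40546979 0.18926894 0.3132168 ] [0.00127506 0.7782096  0.62800253 0.00101193] [-1.01  0.06  0.48  1.88 -0.03  1.21 -0.73]
post (np.float64(271.4847734827887), np.float64(103.39447170021774))
pad (np.float64(247.91077193619742), np.float64(197.6611104019733))
tow (np.float64(295.4441885864516), np.float64(197.16829493894895))
```

View pics/w1.png

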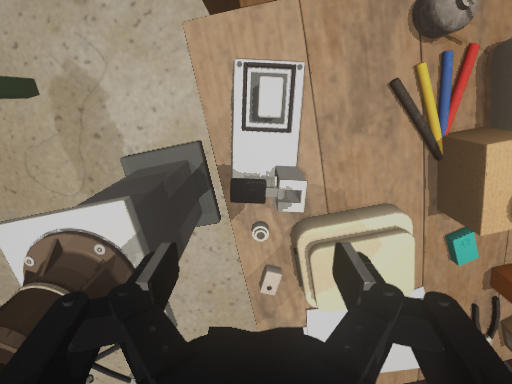

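Wrist view: post top at about (271,99) inside the black frame, paddle (248,190), tower top (290,185). These agree with the estimates to about 5 mm. Measuring on a settled frame.

```bash
cat > fx.py <<'E'
from h import *
im,ci=snap('wrist','w2'); ci2=info('wrist'); print(np.abs(np.array(ci['extrinsics'])-ci2['extrinsics']).max(), get_obs()['ee_pos'])
g=cv2.cvtColor(im,cv2.COLOR_RGB2GRAY)
def rect(m,seed,z,name):
    n,l,st,ce=cv2.connectedComponentsWithStats(m.astype(np.uint8)); 
    ys,xs=np.nonzero(l>0); k=np.argmin((xs-seed[0])**2+(ys-seed[1])**2); L=l[ys[k],xs[k]]
    ys,xs=np.nonzero(l==L); P=np.array([onz(ci,u,v,z)[:2] for u,v in zip(xs,ys)],np.float32)
    c,s,a=cv2.minAreaRect(P*1000); print(name,len(xs),st[L][:4],'c',np.round(c,1),'size',np.round(s,1),'ang',round(a,1),'mean',P.mean(0).round(4)); return l==L
rect((g<45)&(np.arange(512)[None]<300)&(np.arange(384)[:,None]<215),(248,190),.125,'paddle')
rect((g<45)&(np.arange(384)[:,None]<170),(244,75),.067,'frame')
for t in (190,205,220): rect((g>t),(271,100),.125,f'post{t}')
for t in (150,170,190): rect((g>t)&(np.arange(384)[:,None]>160),(290,175),.136,f'tower{t}')
cv2.imwrite('pics/m2.png',cv2.resize(im[50:220,215:325],None,fx=5,fy=5,interpolation=cv2.INTER_CUBIC)[:,:,::-1][:, :][::1,::1])
print(g[98,250:292]); print(g[66:130,271])
E
python3 fx.py
```

```text
0.009607138032934226 [0.40403797 0.19254805 0.31262528]
paddle 1 [251 193   1   1] c [393.2 159.8] size [0. 0.] ang 0.0 mean [0.3932 0.1598]
frame 19 [217   0   6   6] c [403.8 396.4] size [5.8 6.3] ang 76.2 mean [0.4033 0.3968]
post190 845 [253  71  23  40] c [434.2 277.6] size [42.8 24.9] ang 77.7 mean [0.4338 0.2782]Traceback (most recent call last):
  File "fx.py", line 11, in <module>
    for t in (190,205,220): rect((g>t),(271,100),.125,f'post{t}')
                            ~~~~^^^^^^^^^^^^^^^^^^^^^^^^^^^^^^^^^
  File "fx.py", line 6, in rect
    ys,xs=np.nonzero(l>0); k=np.argmin((xs-seed[0])**2+(ys-seed[1])**2); L=l[ys[k],xs[k]]
                             ~~~~~~~~~^^^^^^^^^^^^^^^^^^^^^^^^^^^^^^^^^
    return _wrapfunc(a, 'argmin', axis=axis, out=out, **kwds)
    return bound(*args, **kwds)
ValueError: attempt to get argmin of an empty sequence
```

Emit:
apply_moves --pt "1 0 0 0 0 0 0" --pt "1 0 0 0 0 0 0" --pt "1 0 0 0 0 0 0" --pt "1 0 0 0 0 0 0" --pt "1 0 0 0 0 0 0"

```text
time: 1.75
ee_pos: [0.4007, 0.1988, 0.3111]
eef_rot: [0.0, 0.77, 0.638, -0.0]
wrist_force: [-0.9, 0.2, 0.0]
width: 0.0855
```

```bash
sed -i 's/g<45/g<70/g; s/(190,205,220)/(170,180,190,200)/; s/print(g\[98.*//; s/    n,l,st/    if not m.any(): return\n    n,l,st/' fx.py; python3 fx.py
```

```text
0.0003912886082819145 [0.40077474 0.19867516 0.31117687]
paddle 849 [231 180  36  25] c [385.6 171.4] size [32.5 44.3] ang 77.7 mean [0.3853 0.1718]
frame 464 [243  64  54  70] c [433.3 277.5] size [88.  67.8] ang 76.2 mean [0.4336 0.2874]
post170 917 [260  78  25  41] c [433.9 277.6] size [44.2 26.5] ang 76.3 mean [0.4339 0.278 ]
post180 876 [260  79  25  40] c [433.7 277.5] size [43.3 25.9] ang 77.0 mean [0.4338 0.2778]
post190 838 [260  79  24  40] c [433.7 277.6] size [42.6 25.1] ang 76.2 mean [0.4338 0.278 ]
post200 780 [261  79  23  39] c [433.8 277.9] size [41.7 24. ] ang 77.0 mean [0.4339 0.2782]
tower150 509 [278 182  30  32] c [438.8 157.5] size [41.3 33.4] ang 76.9 mean [0.4417 0.1587]
tower170 428 [278 182  30  32] c [438.6 157.6] size [40.8 33. ] ang 75.9 mean [0.4428 0.1575]
tower190 397 [279 182  29  32] c [438.7 157.6] size [40.5 32.1] ang 75.6 mean [0.4426 0.1576]
```

View pics/m2.png

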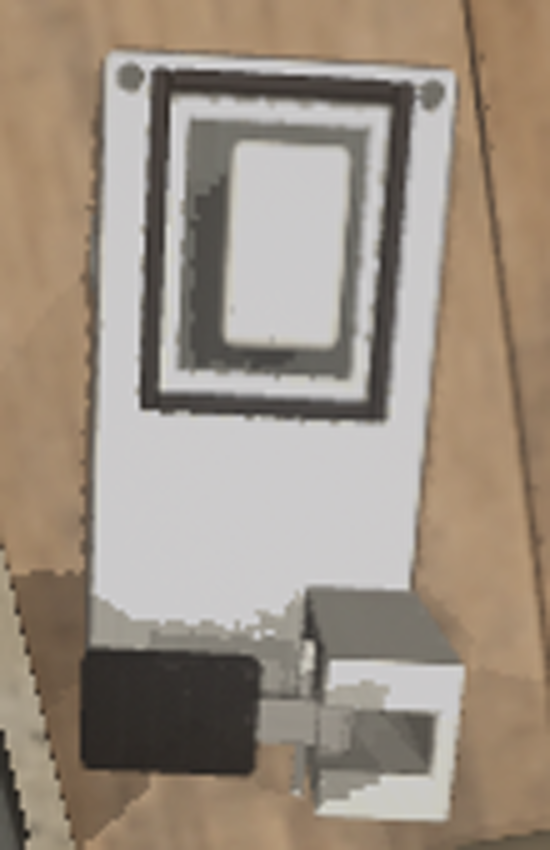

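Fixture: post top (0.434, 0.2777), paddle (0.3856, 0.1714), yaw ≈ -13.6°. The post–paddle distance is 116.7 mm (expected 118) and the sizes match. Now over to the housing.

Emit:
apply_moves --pt "1 1.1 -4.4 -0.4 0 0 1.5" --pt "1 2.2 -8.8 -0.8 0 0 3" --pt "1 3.3 -13.2 -1.2 0 0 4.5" --pt "1 4.4 -17.6 -1.6 0 0 6" --pt "1 5.5 -22 -2 0 0 7.5"

```text
time: 2.3
ee_pos: [0.4562, -0.0233, 0.2914]
eef_rot: [0.0, 0.727, 0.687, 0.0]
wrist_force: [0.4, -0.1, -0.2]
width: 0.0855
```

Emit:
apply_moves --pt "1 1.1 -4.4 -0.4 0 0 1.5" --pt "1 2.2 -8.8 -0.8 0 0 3" --pt "1 3.3 -13.2 -1.2 0 0 4.5" --pt "1 4.4 -17.6 -1.6 0 0 6" --pt "1 5.5 -22 -2 0 0 7.5"

```text
time: 2.8
ee_pos: [0.5116, -0.2432, 0.271]
eef_rot: [-0.0, 0.68, 0.733, 0.0]
wrist_force: [1.0, 0.3, 0.9]
width: 0.0856
```

Emit:
apply_moves --pt "1 1 -4 -0.5 0 0 1" --pt "1 2 -8 -1 0 0 2" --pt "1 2 -8.8 -1 0 0 2" --pt "1 2 -8.8 -1 0 0 2" --pt "1 2 -8.8 -1 0 0 2"

```text
time: 3.3
ee_pos: [0.5312, -0.3286, 0.2611]
eef_rot: [-0.0, 0.668, 0.744, 0.0]
wrist_force: [0.8, 0.2, -0.1]
width: 0.0854
```

Emit:
apply_moves --pt "1 0 0 0 0 0 0" --pt "1 0 0 0 0 0 0" --pt "1 0 0 0 0 0 0" --pt "1 0 0 0 0 0 0" --pt "1 0 0 0 0 0 0"

```text
time: 3.8
ee_pos: [0.5311, -0.3295, 0.2615]
eef_rot: [0.0, 0.668, 0.744, 0.0]
wrist_force: [0.7, 0.2, 0.6]
width: 0.0853
```

```bash
python3 - <<'E'
from h import *
im,ci=snap('wrist','w3'); ci2=info('wrist'); o=get_obs(); print(np.abs(np.array(ci['extrinsics'])-ci2['extrinsics']).max(),o['time'],o['ee_pos'],o['eef_rot'],o['q'].round(2))
print(proj(ci,(.534,-.277,.031)))
E
```

```text
0.00017632870582010018 3.85 [ 0.53106235 -0.32962845  0.26142276] [7.23388871e-05 6.68018394e-01 7.44144754e-01 7.70039904e-05] [-0.02  0.48  0.76  1.57 -0.34  1.23  0.9 ]
(np.float64(262.61060803150855), np.float64(124.2316533027342))
```

View pics/w3.png

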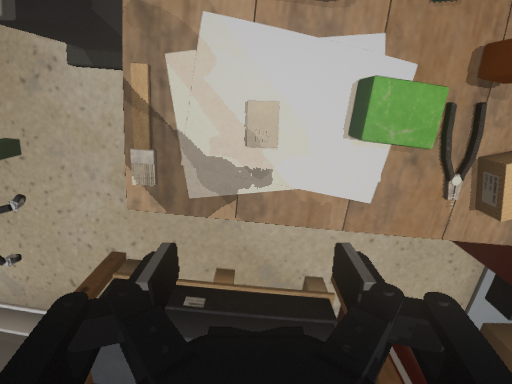

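The housing roof spans about (246–279, 101–148) on the paper; the green box is well to the right. Measuring it.

```bash
cat > hs.py <<'E'
from h import *
ci=info('wrist'); im=cv2.imread('pics/w3.png')
print(im[85:170:6,262].tolist()); print(im[125,236:290:3].tolist())
lab=cv2.cvtColor(im,cv2.COLOR_BGR2LAB).astype(int); 
seed=np.median(lab[110:130,255:270].reshape(-1,3),0); D=np.abs(lab-seed); print(seed)
for t in (10,18,25):
    m=((D[...,0]<t)&(D[...,2]<8)).astype(np.uint8); m=cv2.morphologyEx(m,cv2.MORPH_CLOSE,np.ones((3,3),np.uint8)); m=cv2.morphologyEx(m,cv2.MORPH_OPEN,np.ones((3,3),np.uint8))
    n,l,st,_=cv2.connectedComponentsWithStats(m); L=l[115,262]; ys,xs=np.nonzero(l==L)
    P=np.array([onz(ci,u,v,.031)[:2]*1000 for u,v in zip(xs,ys)],np.float32); c,s,a=cv2.minAreaRect(P)
    print(t,st[L],np.round(c,1),np.round(s,1),round(a,1),P.mean(0).round(1))
E
python3 hs.py
```

```text
[[185, 193, 193], [186, 193, 194], [183, 193, 194], [153, 174, 186], [154, 175, 186], [150, 170, 182], [149, 170, 181], [148, 167, 179], [147, 166, 177], [116, 133, 143], [146, 165, 176], [169, 184, 193], [166, 181, 191], [167, 182, 193], [111, 123, 131]]
[[169, 184, 194], [167, 182, 193], [169, 184, 194], [131, 145, 155], [147, 168, 178], [149, 169, 180], [148, 168, 179], [149, 168, 179], [147, 167, 179], [149, 170, 180], [147, 168, 179], [150, 170, 182], [149, 170, 182], [150, 169, 181], [168, 183, 191], [183, 193, 194], [185, 193, 194], [186, 193, 195]]
[178. 129. 140.]
10 [ 245  100   35   48 1278] [ 532.5 -277.1] [44.7 61.3] 4.6 [ 535.4 -273. ]
18 [ 165   27  115  143 5817] [ 491.6 -256.3] [114.7 199.3] 29.9 [ 485.1 -262.1]
25 [  165    27   145   167 10927] [ 498.2 -276.7] [133.3 242.8] 47.8 [ 492.3 -271.2]
```

Emit:
apply_moves --pt "1 0.1 2 -2 0 0 -0.5" --pt "1 0.3 4.5 -5.5 0 0 -1.6" --pt "1 0.3 5.3 -10 0 0 -1.6" --pt "1 0.3 5.3 -14 0 0 -1.6" --pt "1 0.3 5.3 -17 0 0 -1.6"

```text
time: 4.35
ee_pos: [0.5334, -0.2755, 0.089]
eef_rot: [-0.001, 0.678, 0.735, -0.0]
wrist_force: [1.5, -0.0, -0.3]
width: 0.0852
```

Emit:
apply_moves --pt "1 0 0 -2 0 0 0" --pt "1 0 0 -4 0 0 0" --pt "1 0 0 -4 0 0 0" --pt "1 0 0 -4 0 0 0" --pt "1 0 0 -4 0 0 0"

```text
time: 4.85
ee_pos: [0.5347, -0.2773, 0.0525]
eef_rot: [0.001, 0.678, 0.735, 0.0]
wrist_force: [0.9, 0.3, -0.6]
width: 0.0852
```

```bash
python3 - <<'E'
from h import *
im,ci=snap('wrist','w4');s,_=snap('scene','s4');d,_=snap('side','d4'); o=get_obs(); print(o['ee_pos'],o['eef_rot'])
f=lambda a,u,v:cv2.resize(a[v:v+75,u:u+75],(300,300),interpolation=cv2.INTER_CUBIC)
cv2.imwrite('pics/m4.png',np.hstack([np.vstack([f(s,305,200),f(d,230,235)]),cv2.resize(im,(500,375))[:,:][0:375].copy() if 0 else cv2.copyMakeBorder(cv2.resize(im,(500,375)),0,225,0,0,0)])[:,:,::-1])
E
```

```text
[ 0.53461783 -0.27708997  0.0523915 ] [8.02324530e-04 6.78395969e-01 7.34695940e-01 3.75220011e-04]
```

View pics/m4.png

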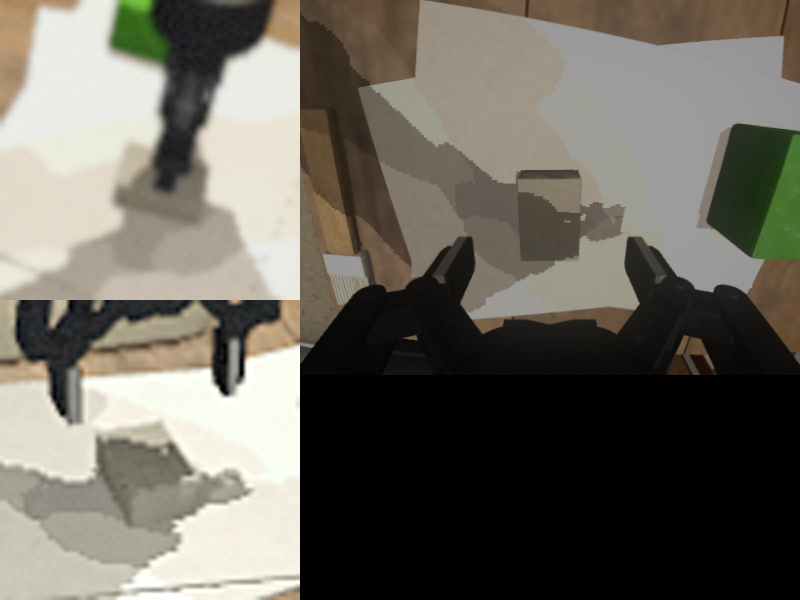

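The jaws straddle the housing centrally (housing at x≈549, jaws' middle ≈550 in the wrist panel). Descend and grasp.

Emit:
apply_moves --pt "1 0 0 -1.5 0 0 0" --pt "1 0 0 -3 0 0 0" --pt "1 0 0 -4.1 0 0 0" --pt "1 0 0 -4.1 0 0 0" --pt "1 0 0 -4.1 0 0 0"

```text
time: 5.5
ee_pos: [0.5336, -0.2769, 0.0098]
eef_rot: [-0.0, 0.679, 0.735, -0.0]
wrist_force: [0.1, 0.1, 0.0]
width: 0.0855
```

Emit:
apply_moves --pt "0.6 0 0 0 0 0 0" --pt "0.4 0 0 0 0 0 0" --pt "0.2 0 0 0 0 0 0" --pt "0 0 0 0 0 0 0" --pt "0 0 0 0 0 0 0"

```text
time: 6.0
ee_pos: [0.5345, -0.277, 0.011]
eef_rot: [0.001, 0.678, 0.735, 0.0]
wrist_force: [-0.2, 0.2, 5.4]
width: 0.0408
```

Emit:
apply_moves --pt "0 0 0 0 0 0 0" --pt "0 0 0 0 0 0 0" --pt "0 0 0 0 0 0 0" --pt "0 0 0 0 0 0 0" --pt "0 0 0 0 0 0 0"

```text
time: 6.5
ee_pos: [0.5345, -0.2771, 0.011]
eef_rot: [0.001, 0.678, 0.735, 0.0]
wrist_force: [-0.2, 0.5, 5.9]
width: 0.0406
```

Emit:
apply_moves --pt "0 0 0 1 0 0 0" --pt "0 0 0 3 0 0 0" --pt "0 0 0 6 0 0 0" --pt "0 0 0 10 0 0 0" --pt "0 0 0 14 0 0 0"

```text
time: 7.0
ee_pos: [0.5335, -0.2767, 0.152]
eef_rot: [-0.0, 0.679, 0.735, -0.0]
wrist_force: [0.4, -0.9, -0.6]
width: 0.0408
```

Emit:
apply_moves --pt "0 -0.3 2 4 0 0 0" --pt "0 -1 5 7 0 0 -1" --pt "0 -1.7 9 9 0 0 -2" --pt "0 -2.4 13 10 0 0 -3" --pt "0 -3 17 10 0 0 -4"

```text
time: 7.5
ee_pos: [0.5041, -0.1059, 0.2523]
eef_rot: [0.001, 0.704, 0.71, 0.001]
wrist_force: [0.7, -0.3, 0.1]
width: 0.0411
```

```bash
python3 - <<'E'
from h import *
d,_=snap('side','d5');s,_=snap('scene','s5'); im,ci=snap('wrist','w5'); o=get_obs(); print(o['time'],o['ee_pos'],o['eef_rot'],o['width'],o['wrist_force'].round(1))
f=lambda a,u,v:cv2.resize(a[v:v+150,u:u+150],(300,300),interpolation=cv2.INTER_CUBIC)
p=proj(info('side'),o['ee_pos']);q=proj(info('scene'),o['ee_pos']); print(p,q)
F=lambda a,p:f(a,int(np.clip(p[0]-75,0,362)),int(np.clip(p[1]-75,0,234)))
cv2.imwrite('pics/m5.png',np.hstack([np.vstack([F(s,q),F(d,p)]),cv2.copyMakeBorder(cv2.resize(im,(500,375)),0,225,0,0,0)])[:,:,::-1])
E
```

```text
7.65 [ 0.50388147 -0.10340076  0.25073414] [-5.92301519e-04  7.01605397e-01  7.12565065e-01  7.37027929e-04] 0.0408445101926863 [-0.5 -1.2 -0.5]
(np.float64(236.53500901172893), np.float64(161.26091816730195)) (np.float64(290.598546061378), np.float64(172.36403146612804))
```

View pics/m5.png

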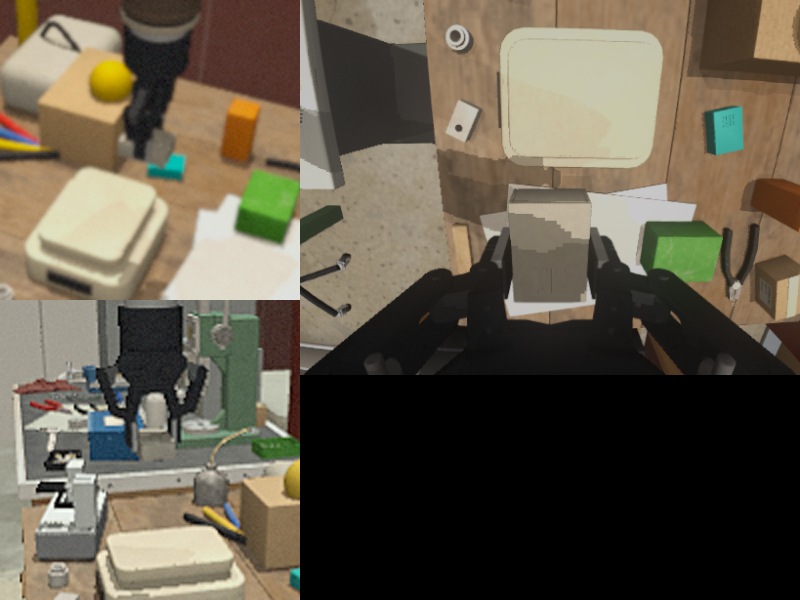

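Housing is held squarely. Roof corners in the wrist view are about (214–297, 208–308); now checking its offset along the jaw pads.

```bash
python3 - <<'E'
from h import *
from scipy.spatial.transform import Rotation as R
o=get_obs();ci=info('wrist');q=o['eef_rot'];M=R.from_quat([*q[1:],q[0]]).as_matrix()
k=1/.9766
P=[onz(ci,u*k,v*k,o['ee_pos'][2]+.020) for u,v in [(211,203),(288,203),(208,301),(287,301)]]
for p in P: print(((p-o['ee_pos'])@M*1000).round(1))
print('mean',((np.mean(P,0)-o['ee_pos'])@M*1000).round(1), np.mean(P,0)-o['ee_pos'])
E
```

```text
[ 30.9 -20.1 -19.9]
[ 30.9  17.9 -19.9]
[-29.3 -24.7 -20.1]
[-29.2  20.4 -20.1]
mean [  0.8  -1.6 -20. ] [-0.00163634  0.00074367  0.02      ]
```

Emit:
apply_moves --pt "0 -0.8 4.3 0 0 0 -1.6" --pt "0 -1.6 8.6 0 0 0 -3.2" --pt "0 -2.4 12.9 0 0 0 -4.8" --pt "0 -3.2 17.2 0 0 0 -6.4" --pt "0 -4 21.5 0 0 0 -8"

```text
time: 8.15
ee_pos: [0.4639, 0.1084, 0.2508]
eef_rot: [0.0, 0.753, 0.659, 0.0]
wrist_force: [0.7, 0.7, 0.4]
width: 0.0411
```

Emit:
apply_moves --pt "0 -0.8 4.3 0 0 0 -1.6" --pt "0 -1.6 8.6 0 0 0 -3.2" --pt "0 -2.2 12 0 0 0 -4.8" --pt "0 -2.8 15 0 0 0 -6.2" --pt "0 -3 17 0 0 0 -6.2"

```text
time: 8.65
ee_pos: [0.4339, 0.2796, 0.2504]
eef_rot: [0.0, 0.786, 0.618, -0.0]
wrist_force: [1.1, 0.5, 0.3]
width: 0.0403
```

Emit:
apply_moves --pt "0 0 0 -2 0 0 0" --pt "0 0 0 -5 0 0 0" --pt "0 0 0 -7 0 0 0" --pt "0 0 0 -8.5 0 0 0" --pt "0 0 0 -9 0 0 0"

```text
time: 9.15
ee_pos: [0.4342, 0.2765, 0.1591]
eef_rot: [0.0, 0.786, 0.618, -0.001]
wrist_force: [-0.3, 0.3, -0.2]
width: 0.041
```

Emit:
apply_moves --pt "0 0 0 0 0 0 0" --pt "0 0 0 0 0 0 0" --pt "0 0 0 0 0 0 0" --pt "0 0 0 0 0 0 0" --pt "0 0 0 0 0 0 0"

```text
time: 9.65
ee_pos: [0.4342, 0.2784, 0.1608]
eef_rot: [-0.0, 0.786, 0.618, 0.0]
wrist_force: [-0.0, -0.0, -0.5]
width: 0.0406
```

```bash
python3 - <<'E'
from h import *
d,_=snap('side','d6');s,_=snap('scene','s6'); im,ci=snap('wrist','w6'); o=get_obs(); print(o['time'],o['ee_pos'],o['eef_rot'],o['width'],o['wrist_force'].round(1))
f=lambda a,u,v:cv2.resize(a[v:v+75,u:u+75],(300,300),interpolation=cv2.INTER_CUBIC)
p=proj(info('side'),(.434,.277,.13));q=proj(info('scene'),(.434,.277,.13))
F=lambda a,p:f(a,int(p[0]-37),int(p[1]-37))
cv2.imwrite('pics/m6.png',np.hstack([np.vstack([F(s,q),F(d,p)]),cv2.copyMakeBorder(cv2.resize(im,(500,375)),0,225,0,0,0)])[:,:,::-1])
E
```

```text
9.8 [0.43400654 0.2783464  0.16047184] [-3.23010480e-05  7.85984189e-01  6.18246583e-01  1.23835087e-04] 0.0409461577994313 [ 0.8 -0.2 -0.7]
```

View pics/m6.png

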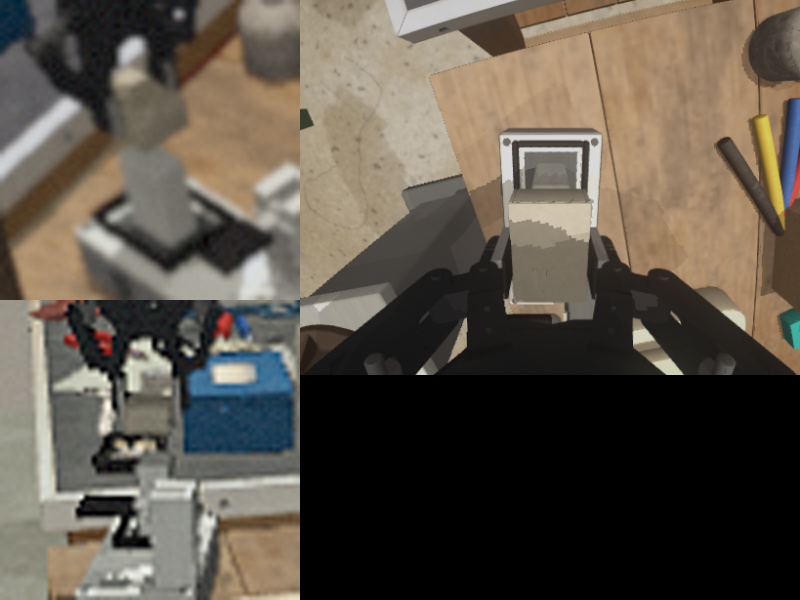

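The housing hangs square above the post and concentric with the frame. Lowering.

Emit:
apply_moves --pt "0 0 0 -1 0 0 0" --pt "0 0 0 -2 0 0 0" --pt "0 0 0 -3 0 0 0" --pt "0 0 0 -4 0 0 0" --pt "0 0 0 -4.4 0 0 0"

```text
time: 10.3
ee_pos: [0.4334, 0.2778, 0.1148]
eef_rot: [0.0, 0.786, 0.618, -0.001]
wrist_force: [-0.9, 0.6, -0.2]
width: 0.0407
```

Emit:
apply_moves --pt "0 0 0 0 0 0 0" --pt "0 0 0 -0.2 0 0 0" --pt "0 0 0 -0.4 0 0 0" --pt "0 0 0 -0.5 0 0 0" --pt "0 0 0 -0.5 0 0 0"

```text
time: 10.8
ee_pos: [0.434, 0.2783, 0.1114]
eef_rot: [-0.0, 0.786, 0.618, 0.0]
wrist_force: [0.3, -0.7, -0.8]
width: 0.0407
```

Emit:
apply_moves --pt "0 0 0 -0.1 0 0 0" --pt "0 0 0 -0.2 0 0 0" --pt "0 0 0 -0.3 0 0 0" --pt "0 0 0 -0.3 0 0 0" --pt "0 0 0 -0.3 0 0 0"

```text
time: 11.3
ee_pos: [0.434, 0.2782, 0.1083]
eef_rot: [0.0, 0.786, 0.618, -0.0]
wrist_force: [-1.1, -0.8, -0.5]
width: 0.0406
```

Emit:
apply_moves --pt "0 0 0 -0.1 0 0 0" --pt "0 0 0 -0.2 0 0 0" --pt "0 0 0 -0.2 0 0 0" --pt "0 0 0 -0.2 0 0 0" --pt "0 0 0 -0.2 0 0 0"

```text
time: 11.8
ee_pos: [0.4341, 0.2783, 0.1067]
eef_rot: [-0.0, 0.786, 0.618, 0.0]
wrist_force: [-1.9, -0.9, 7.4]
width: 0.041
```

Emit:
apply_moves --pt "0 0 0 -0.1 0 0 0" --pt "0 0 0 -0.2 0 0 0" --pt "0 0 0 -0.2 0 0 0" --pt "0 0 0 -0.2 0 0 0" --pt "0 0 0 -0.2 0 0 0"

```text
time: 12.3
ee_pos: [0.4341, 0.2783, 0.1048]
eef_rot: [-0.0, 0.786, 0.618, 0.0]
wrist_force: [-2.4, -1.2, 8.1]
width: 0.0406
```

Contact at TCP z 0.107 with ~7 N (the spring preload): that is the seated height. Release and retreat.

Emit:
apply_moves --pt "0 0 0 0.1 0 0 0" --pt "0.6 0 0 0.1 0 0 0" --pt "0.75 0 0 0.1 0 0 0" --pt "0.75 0 0 0.1 0 0 0" --pt "0.75 0 0 0.1 0 0 0"

```text
time: 12.8
ee_pos: [0.434, 0.2782, 0.1052]
eef_rot: [0.0, 0.786, 0.618, -0.0]
wrist_force: [-0.6, -0.3, -0.2]
width: 0.0639
```

Emit:
apply_moves --pt "0.75 0 0 1 0 0 0" --pt "0.75 0 0 3 0 0 0" --pt "0.75 0 0 6 0 0 0" --pt "0.75 0 0 9 0 0 0" --pt "0.75 0 0 12 0 0 0"

```text
time: 13.3
ee_pos: [0.4341, 0.2779, 0.2272]
eef_rot: [0.0, 0.786, 0.618, 0.0]
wrist_force: [0.3, 0.3, 1.1]
width: 0.0636
```

Emit:
apply_moves --pt "0.3 -1.2 -4 2 0 0 0" --pt "0 -2.4 -8 2 0 0 0" --pt "0 -3 -10 2 0 0 0" --pt "0 -3 -10 2 0 0 0" --pt "0 -3 -10 2 0 0 0"

```text
time: 13.8
ee_pos: [0.4042, 0.1784, 0.246]
eef_rot: [-0.0, 0.786, 0.618, 0.001]
wrist_force: [-1.0, 0.4, 0.4]
width: 0.0004
```

```bash
python3 - <<'E'
from h import *
d,_=snap('side','d7');s,_=snap('scene','s7'); im,ci=snap('wrist','w7'); o=get_obs(); print(o['time'],o['ee_pos'],o['eef_rot'],o['width'],o['wrist_force'].round(1)); np.save('w7.npy',ci['extrinsics'])
f=lambda a,u,v:cv2.resize(a[v:v+75,u:u+75],(300,300),interpolation=cv2.INTER_CUBIC)
p=proj(info('side'),(.434,.25,.12));q=proj(info('scene'),(.434,.25,.12)); print(p,q)
F=lambda a,p:f(a,int(p[0]-37),int(p[1]-37))
cv2.imwrite('pics/m7.png',np.hstack([np.vstack([F(s,q),F(d,p)]),cv2.copyMakeBorder(cv2.resize(im,(500,375)),0,225,0,0,0)])[:,:,::-1])
E
```

```text
13.95 [0.40428518 0.17920038 0.24544372] [2.37733809e-04 7.85692376e-01 6.18617350e-01 9.17609039e-05] -0.00011943080380482882 [-0.9  0.9 -1.6]
(np.float64(198.44841131011069), np.float64(170.8207850638512)) (np.float64(165.3202314968282), np.float64(187.75585293111322))
```

View pics/m7.png

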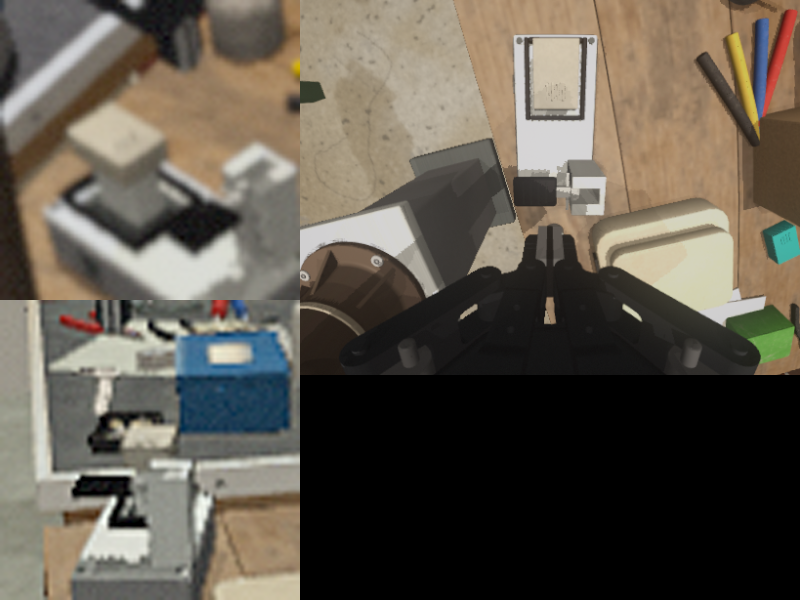

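Housing is seated, level and centred on the post, and the paddle is at rest. The finger linkage could reach the tower with the jaws along fixture x, so I turn the tool +90° first. The jaws then lie along fixture y, with the camera facing the tower front.

Emit:
apply_moves --pt "0 -0.4 -0.1 0 0 0 8" --pt "0 -0.8 -0.2 0 0 0 16" --pt "0 -1.2 -0.4 0 0 0 24" --pt "0 -1.6 -0.6 0 0 0 32" --pt "0 -1.9 -0.7 0 0 0 40"

```text
time: 14.45
ee_pos: [0.385, 0.1717, 0.2452]
eef_rot: [0.0, 0.524, 0.851, -0.0]
wrist_force: [-0.5, -0.2, -0.0]
width: -0.0
```

Emit:
apply_moves --pt "0 0 0 0 0 0 8" --pt "0 0 0 0 0 0 16" --pt "0 0 0 0 0 0 24" --pt "0 0 0 0 0 0 32" --pt "0 0 0 0 0 0 40"

```text
time: 14.95
ee_pos: [0.3852, 0.172, 0.2451]
eef_rot: [0.0, 0.201, 0.979, -0.0]
wrist_force: [0.0, 0.3, -0.2]
width: 0.0001
```

Emit:
apply_moves --pt "0 0 0 -2 0 0 8" --pt "0 0 0 -4 0 0 10" --pt "0 0 0 -6 0 0 10" --pt "0 0 0 -8 0 0 10" --pt "0 0 0 -9 0 0 10"

```text
time: 15.45
ee_pos: [0.3846, 0.1714, 0.1538]
eef_rot: [-0.001, 0.118, 0.993, -0.001]
wrist_force: [-0.2, 0.0, -0.0]
width: 0.0002
```

Emit:
apply_moves --pt "0 0 0 0 0 0 0" --pt "0 0 0 0 0 0 0" --pt "0 0 0 0 0 0 0" --pt "0 0 0 0 0 0 0" --pt "0 0 0 0 0 0 0"

```text
time: 15.95
ee_pos: [0.3853, 0.1715, 0.1558]
eef_rot: [0.0, 0.119, 0.993, 0.0]
wrist_force: [-0.3, -0.6, 0.3]
width: 0.0003
```

```bash
python3 - <<'E'
from h import *
d,_=snap('side','d8');s,_=snap('scene','s8'); im,ci=snap('wrist','w8'); o=get_obs(); print(o['time'],o['ee_pos'],o['eef_rot'],o['q'].round(2),o['wrist_force'].round(1))
f=lambda a,u,v:cv2.resize(a[v:v+75,u:u+75],(300,300),interpolation=cv2.INTER_CUBIC)
p=proj(info('side'),(.40,.19,.12));q=proj(info('scene'),(.40,.19,.12))
F=lambda a,p:f(a,int(p[0]-37),int(p[1]-37))
z=cv2.resize(im[120:240,140:300],(500,375),interpolation=cv2.INTER_CUBIC)
cv2.imwrite('pics/m8.png',np.hstack([np.vstack([F(s,q),F(d,p)]),np.vstack([z,cv2.copyMakeBorder(cv2.resize(im,(300,225)),0,0,0,200,0)])])[:,:,::-1])
E
```

```text
16.1 [0.38508359 0.17132335 0.15552739] [1.19773793e-04 1.18687093e-01 9.92931675e-01 2.20190196e-04] [-1.07  0.21  0.62  2.18 -0.17  0.8   1.  ] [ 0.2 -0.4 -0.7]
```

View pics/m8.png

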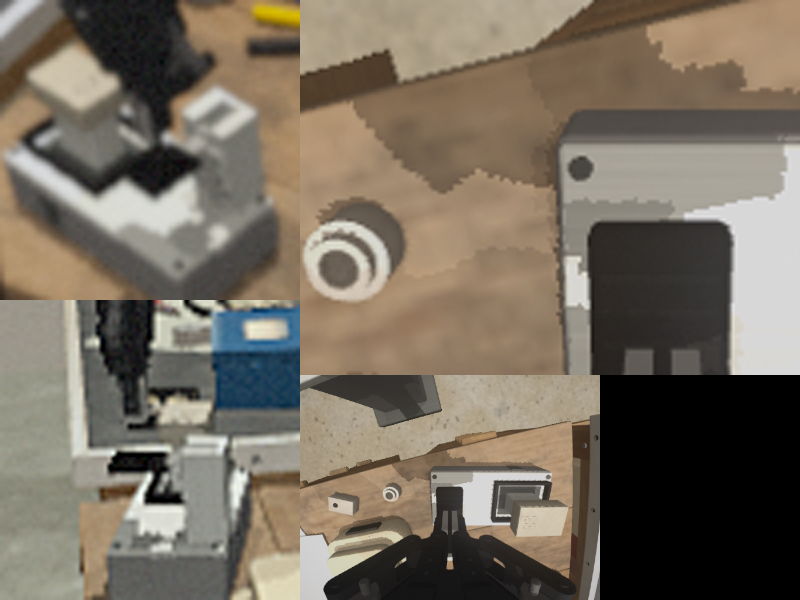

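The closed tips are centred over the paddle, with the housing clear of the linkage. Press down in stages, noting where contact occurs.

Emit:
apply_moves --pt "0 0 0 -1 0 0 0" --pt "0 0 0 -2 0 0 0" --pt "0 0 0 -2.8 0 0 0" --pt "0 0 0 -2.8 0 0 0" --pt "0 0 0 -2.8 0 0 0"

```text
time: 16.6
ee_pos: [0.3848, 0.1709, 0.1269]
eef_rot: [-0.0, 0.119, 0.993, -0.0]
wrist_force: [0.1, 0.4, 0.4]
width: 0.0
```

Emit:
apply_moves --pt "0 0 0 -0.1 0 0 0" --pt "0 0 0 -0.2 0 0 0" --pt "0 0 0 -0.2 0 0 0" --pt "0 0 0 -0.2 0 0 0" --pt "0 0 0 -0.2 0 0 0"

```text
time: 17.1
ee_pos: [0.3851, 0.1713, 0.1254]
eef_rot: [0.0, 0.119, 0.993, 0.0]
wrist_force: [0.7, -0.8, -0.2]
width: 0.0001
```

Emit:
apply_moves --pt "0 0 0 -0.1 0 0 0" --pt "0 0 0 -0.2 0 0 0" --pt "0 0 0 -0.2 0 0 0" --pt "0 0 0 -0.2 0 0 0" --pt "0 0 0 -0.2 0 0 0"

```text
time: 17.6
ee_pos: [0.3851, 0.1713, 0.1236]
eef_rot: [0.0, 0.119, 0.993, 0.0]
wrist_force: [-2.2, -1.5, 7.2]
width: 0.0004
```

Emit:
apply_moves --pt "0 0 0 -0.4 0 0 0" --pt "0 0 0 -0.8 0 0 0" --pt "0 0 0 -1.2 0 0 0" --pt "0 0 0 -1.5 0 0 0" --pt "0 0 0 -1.8 0 0 0"

```text
time: 18.1
ee_pos: [0.3851, 0.1713, 0.1056]
eef_rot: [-0.0, 0.119, 0.993, 0.0]
wrist_force: [-3.1, -1.8, 11.4]
width: 0.0003
```

Emit:
apply_moves --pt "0 0 0 -0.4 0 0 0" --pt "0 0 0 -0.8 0 0 0" --pt "0 0 0 -1.2 0 0 0" --pt "0 0 0 -1.5 0 0 0" --pt "0 0 0 -1.8 0 0 0"

```text
time: 18.6
ee_pos: [0.3851, 0.1713, 0.0877]
eef_rot: [-0.0, 0.119, 0.993, 0.0]
wrist_force: [-1.9, -1.2, 11.9]
width: -0.0003
```

Emit:
apply_moves --pt "0 0 0 -0.2 0 0 0" --pt "0 0 0 -0.4 0 0 0" --pt "0 0 0 -0.6 0 0 0" --pt "0 0 0 -0.6 0 0 0" --pt "0 0 0 -0.6 0 0 0"

```text
time: 19.1
ee_pos: [0.3852, 0.1713, 0.0817]
eef_rot: [0.0, 0.119, 0.993, 0.0]
wrist_force: [-2.8, -1.0, 9.9]
width: 0.0002
```

Emit:
apply_moves --pt "0 0 0 -0.05 0 0 0" --pt "0 0 0 -0.1 0 0 0" --pt "0 0 0 -0.1 0 0 0" --pt "0 0 0 -0.1 0 0 0" --pt "0 0 0 -0.1 0 0 0"

```text
time: 19.6
ee_pos: [0.3852, 0.1713, 0.0807]
eef_rot: [0.0, 0.119, 0.993, 0.0]
wrist_force: [-2.4, -1.3, 11.2]
width: -0.0001
```

Emit:
apply_moves --pt "0 0 0 -0.05 0 0 0" --pt "0 0 0 -0.1 0 0 0" --pt "0 0 0 -0.1 0 0 0" --pt "0 0 0 -0.1 0 0 0" --pt "0 0 0 -0.1 0 0 0"

```text
time: 20.1
ee_pos: [0.3851, 0.1713, 0.0797]
eef_rot: [0.0, 0.119, 0.993, 0.0]
wrist_force: [-2.5, -1.6, 10.8]
width: -0.0001
```

```bash
python3 - <<'E'
from h import *
d,cs=snap('side','d9');s,c=snap('scene','s9'); im,ci=snap('wrist','w9'); o=get_obs(); print(o['time'],o['ee_pos'],o['wrist_force'].round(1))
f=lambda a,p,w,h,k:cv2.resize(a[int(p[1]-h/2):int(p[1]+h/2),int(p[0]-w/2):int(p[0]+w/2)],(w*k,h*k),interpolation=cv2.INTER_CUBIC)
p=proj(cs,(.41,.19,.10));q=proj(c,(.42,.18,.10)); print(p,q)
cv2.imwrite('pics/m9.png',np.hstack([f(s,q,80,100,6)[:600],np.vstack([f(d,p,50,50,6),cv2.resize(im,(300,225)),np.zeros((75,300,3),np.uint8)])])[:,:,::-1])
E
```

```text
20.25 [0.38515157 0.17131535 0.07976063] [-1.5 -1.8 11.5]
(np.float64(193.2617954311075), np.float64(182.35113752630596)) (np.float64(183.72437999628676), np.float64(202.89257148017293))
```

View pics/m9.png

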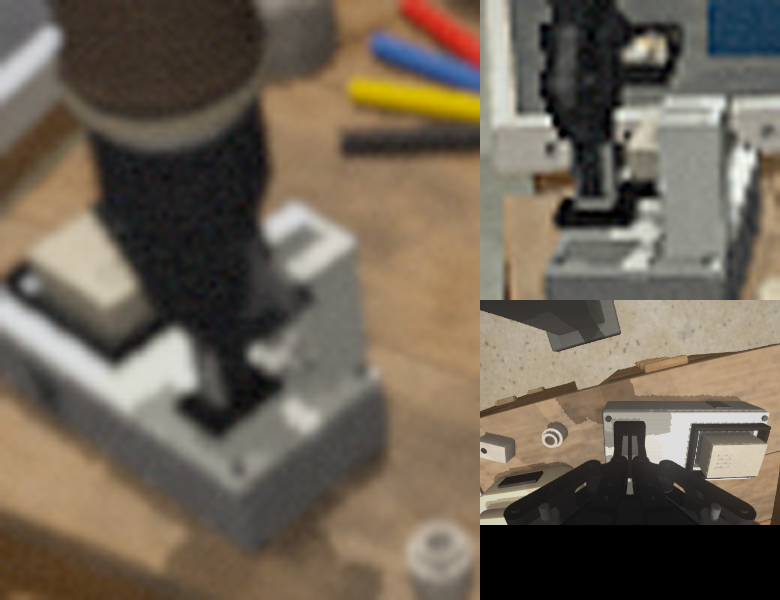

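Paddle is down with the housing level inside the frame, TCP z 0.0797 (≈45 mm travel), and a steady ~11 N on the wrist. Handing in.

```bash
python3 -c "
from h import *
o=get_obs();print(o['time'],o['ee_pos'],o['wrist_force']);print(r.hand_in())"
```

```text
20.25 [0.38515157 0.17131535 0.07976063] [-1.4677535  -1.84619735 11.47503577]
the job is handed in; nothing more can be done
None
```

The housing is on the post and released, and the job was handed in at 20.25 s with the paddle held down at the third click.

- **Housing:** I gripped it across its 42 mm side and lowered it over the post. Contact came at the expected seated height with about 7 N, which matches the spring's preload. After I let go, the pictures showed it level and centred on the post.
- **Paddle:** I pressed it with closed fingertips in one downward stroke past the first two clicks. The fingertips first touched the paddle at a height of about 125 mm and ended at 79.8 mm, so travel is about 45 mm. That is the third click, 11 mm short of the bottom stop. The upward force of about 11 N is close to the 12 N expected there.
- **Not confirmed:** the pointer and the three-dot line were not readable in the last pictures. The click position therefore rests on the measured height and force alone, good to about 1 mm.
- **Other objects:** I touched nothing else on the desk. The last pictures show the housing level inside the frame.

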